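# Seat a keyed forming post and lock it

## Robot

A 6-joint arm with a two-finger parallel gripper is mounted at the origin on a cart in front of the work surface, level with it; the furniture and walls round the work are solid. World frame = base frame: x ahead of the robot, y to its left, z up, the work surface at z = 0. Lengths are in m, angles in rad, forces in N, time in s.
With the tool pointing down it reaches from about 0.25 to 0.725 m from the base axis. Payload 4 kg.
Tool frame: the origin (TCP) lies midway between the tips of the shut fingers; the grasp point (between the pads) lies 19 mm behind it; z points along the fingers, y is the line along which they close (so a half turn about z gives the same grasp; the last joint's range is limited). The gripper opens to 85 mm and grips with 20 to 120 N. Pads are 22 mm wide; open, the fingers measure 114 mm over their backs; the gripper's body (76 mm by 85 mm) begins 54 mm behind the grasp point. The pads swing forward as they close: fully open they stand 13 mm farther back than shut.
Start: joints at [1.289, 0.241, 0.005, 1.335, 0, 1.571], TCP at [0.139, 0.48, 0.231] pointing down, gripper open.
Joint ranges: [-2.72, 2.72], [-1.05, 1.87], [-1.09, 1.28], [-1.99, 2.15], [-1.42, 1.44], [-3.14, 3.14]. Speed limits (rad/s): [2.79, 2.79, 3.14, 3.14, 3.14, 3.14].

## Interface

Orientations are given as a unit quaternion [w, x, y, z].
In Python, from plant import ctrl gives the robot as it stands.
- The arm moves only by the tool send_rows, never from a script. Its argument "steps" is a list of rows, each a list of 2 entries, a list of its own where there are three numbers: the shift along the tool's x, y, z as a fraction of full scale, then the turn about the tool's z as a fraction of full scale. In form: [[[x, y, z], roll], ...]. A call has 1 to 10 rows; each row shifts and turns the commanded pose from where the row before left it, along the tool's axes as they then stand; what a row does not reach is not made up. Full scale, the value 1, is 20 mm for a shift and pi rad for a turn. A row lasts 1/12 s, in which the tool goes at most 41.7 mm and 7.16 degrees, less where a joint would pass 70% of its speed; a pose out of reach is approached as far as the arm can. A call with a number of a shift or a turn outside -1 to 1 is refused whole. A call with a gripper value outside its range is refused whole. "grip" is the opening, from 0 (shut) to 1 (fully open), set as the call begins (left out, the last holds). The fingers move at their own pace and stop on an object; "force" is the grip in N (left out, the last holds). Time passes only in rows, so rows that do not move let the fingers close. It gives the time, the measured TCP pose, the force, the opening and the grip force at its end, in the units of the state.
- ctrl.get_state(): the state, without advancing time (a new reading comes with each control period).
- ctrl.get_image(name): name is "scene" or "top"; returns a dict with "image" (480x640x3 uint8, red, green, blue), "range_z" (480x640 float32, m along the optical axis (not along the pixel's ray), 0 where there is no reading), "vfov" (degrees; the focal length in pixels is half the picture's height over the tangent of half this angle, whatever the lens; pixels are square), "cx", "cy" (the principal point, pixels), "k1" (the pictures are not rectified: a ray, as slopes to the right and down, at radius r is drawn at 1 + k1 r^2 times it, then the intrinsics apply), "world_to_cam" (4x4, takes a point from world to camera coordinates). Camera axes: x right, y up, looking along -z (the intrinsics and any distortion apply to the point x, -y, -z); pixel columns grow to the right and rows downward; lengths in m; the calibration is good to about 2 mm. A picture is of the moment at which its call begins.
- ctrl.hand_in(): hands the job in; it is judged then, once.
The state is a dict: "time": time; "joint_positions": joint angles; "joint_vel": joint speeds; "tau": joint torques, N m; "eef_pos": TCP position; "ee_rot": TCP orientation; "wrist_force": force on the tool from outside, world axes, zero at the start; "ft_torque": the same for the moment, N m; "grip_width": finger opening in m; "finger_force": force on a finger pad.
Only numpy, scipy, OpenCV 4.12 (cv2) and the standard library are available. Lean on these libraries where they do the work, as an engineer would, in place of code of your own. Each camera call takes 0.05 s, during which the arm holds its last target. There are 200 camera calls.

## Task

Stand the keyed forming post in the pocket of the die holder, shuffling it gently about until it drops fully home with its foot flush; never force it (no harder than about 5 kg on the holder). Then let go of it and swing the keeper right round to its stop over the post's foot, and leave the other things on the bench where they are.

Things in the scene. Friction and masses are not known exactly. Their poses are not given: they have to be found in the camera images.
- forming_post: Steel forming post, 67 mm tall, 0.28 to 0.42 kg, standing on its foot on the bench. Origin: centre of the foot's underside (key not counted); z up. Foot: 60 mm (x) by 32 mm (y), 20 mm high, with one key on its -y side at x = 10 to 22 mm, 7 mm proud, as high as the foot. The stem is set off to +x; the bare shoulder at x = -30 to -8 mm is where the keeper goes.
- post_stem (a point): Centre of the post's stem, at x = 8, y = 0, z = 45 mm in the post's frame: the place to grip. The stem is 32 mm long (x) and 18 mm thick (two flat faces at y = -9 and 9 mm), from z = 20 to 58 mm over the post's underside, with a round nose along x on top up to 67 mm.
- die_holder: Fixed steel die holder; origin: centre of its underside on the bench. Base plate 130 mm (x) by 140 mm (y from -60 to 80), top at z = 14 mm. On it, clamped firmly, a die plate 100 by 88 mm with a pocket right through. The post fits only with its x and y along the holder's (key to -y); home, its origin is 14 mm above the holder's origin and its foot flush with the die plate.
- pocket_nominal (a point): Point on the holder's centre line at the height of the die plate's top, 34 mm above the bench. The pocket has the shape of the post's foot and key, 1.5 mm wider on every side, 20 mm deep, square to the holder. The die plate has slotted holes: the real pocket centre lies up to 5 mm off this point in the holder's x and also in y, and is to be found by feel or sight.
- keeper (a joint): L-shaped keeper on an upright pivot, rad: 0 to 0.3 at the start (open), 1.57 at its stop (locked); grows anticlockwise from above. At 0 its handle arm points to the holder's +y and its locking bar to -x; at 1.57 the arm points to -x and the bar to -y, over the post's shoulder. Friction about 0.06 N m; it stays where it is left. It does not pass over a post that is not home.
- keeper_pivot (a point): On the keeper's pivot axis, 36.5 mm above the bench, at x = -22, y = 62 mm in the holder's frame. The locking bar is 10 mm wide, 36.5 to 44.5 mm above the bench (2.5 mm over the die plate), and reaches 64 mm from the pivot.
- keeper_pin (a point): In the black upright handle pin at the end of the keeper's handle arm, 60 mm from the pivot, 80.5 mm above the bench. The pin is 14 mm across and stands from 44.5 to 96.5 mm above the bench; it can be pinched or pushed.
- bend_die3: Bystander: light steel die block with V notch, 46x30x20 mm; origin centre of underside.
- bend_die1: Bystander: dark steel die block with V notch, 50x22x20 mm; origin centre of underside.
- marker_pen: Bystander: marker pen lying down, 122 mm long; origin centre of underside.
- black_tape: Bystander: roll of black tape lying flat, 70 mm across, 18 mm high; origin centre of underside.

How it is judged:
On the way:
1. the post is fully home in the pocket while the keeper is still open (z of forming_post in the frame of die_holder below 0.0158 m and horizontal distance between forming_post and die_holder below 0.012 m and angle between the x axis of forming_post and the x axis of die_holder, either way round below 0.08 rad and angle between forming_post's own z axis and vertical below 0.05 rad and value of joint keeper below 0.7 rad), for 0.2 s.
At the end, for the whole second after the job is handed in: The post stands upright (within 0.05 rad) and at rest in the pocket, key in its slot, its foot within 1.8 mm of fully home (at most 15.8 mm above the holder's origin) and its origin within 12 mm of the holder's in plan; the keeper is turned over its shoulder to at least 1.4 rad (z of forming_post in the frame of die_holder below 0.0158 m and horizontal distance between forming_post and die_holder below 0.012 m and angle between the x axis of forming_post and the x axis of die_holder, either way round below 0.08 rad and angle between forming_post's own z axis and vertical below 0.05 rad and value of joint keeper above 1.4 rad and linear speed of forming_post below 0.02 m/s); the robot touches nothing.
It fails at once if the post is forced: more than 50 N between the post and the die holder with its die plate and keeper (contact force between forming_post and die_holder above 50 N).
It fails at once if the post is knocked over (angle between forming_post's own z axis and vertical above 0.8 rad).
It fails at once if a bystander is shifted by more than 40 mm (distance of any of bend_die3, bend_die1, marker_pen, black_tape from where it was at the start of the episode above 0.04 m).
It also fails if it takes over 72 s, if anything falls off the work surface, if the arm or the gripper's body presses on something with over 40 N, if the wrist force passes 120 N, or if a joint passes its speed limit or range.

## Working session

There is one attempt and no reset: what is moved stays moved. The work goes in short steps, Python scripts to look and compute and a tool call to move; the robot and the scene stay as the last step left them, time stands still between calls to the robot, and variables do not carry over. Pictures are saved under pics/ and viewed, at most 10 in all, crops included, and the job is handed in when it is done.

Besides the shell and the picture viewer there is one more tool, called after ">>>" by a JSON object that holds its "api" and its "payload". send_rows: Moves the arm, as the interface text tells. Its arguments: {"type":"object","properties":{"steps":{"type":"array"},"grip":{"type":"number"},"force":{"type":"number"}},"required":["steps"]}

```bash
mkdir -p pics; ls; cat > h.py <<'E'
import numpy as np, cv2
from plant import ctrl
def grab(n):
    d=ctrl.get_image(n); np.savez('/tmp/'+n+'.npz',**d); return d
def load(n): return dict(np.load('/tmp/'+n+'.npz'))
def K(d):
    f=240/np.tan(np.radians(float(d['vfov'])/2)); return np.array([[f,0,float(d['cx'])],[0,f,float(d['cy'])],[0,0,1.]])
def rays(d,uv):
    uv=np.asarray(uv,float).reshape(-1,1,2)
    n=cv2.undistortPoints(uv,K(d),np.array([float(d['k1']),0,0,0]))[:,0]
    M=d['world_to_cam']; R=M[:3,:3]; o=-R.T@M[:3,3]
    return o,np.c_[n[:,0],-n[:,1],-np.ones(len(n))]@R
def onplane(d,uv,z):
    o,r=rays(d,uv); return o+r*((z-o[2])/r[:,2])[:,None]
def cloud(d):
    v,u=np.mgrid[:480,:640]; o,r=rays(d,np.c_[u.ravel(),v.ravel()])
    return (o+r*d['range_z'].reshape(-1,1)).reshape(480,640,3)
def proj(d,P):
    M=d['world_to_cam']; c=np.asarray(P).reshape(-1,3)@M[:3,:3].T+M[:3,3]
    n=np.c_[c[:,0],-c[:,1]]/-c[:,2:]; r2=(n**2).sum(1,keepdims=True)
    n=n*(1+float(d['k1'])*r2); k=K(d); return n*k[0,0]+k[:2,2]
E
python3 - <<'E'
from h import *
for n in('top','scene'):
    d=grab(n); cv2.imwrite(f'pics/{n}0.png',d['image'][...,::-1])
    print(n,d['vfov'],d['k1'],rays(d,[[320,240]]))
print(ctrl.get_state())
E
```

```text
pics
top 48.47097296152949 -0.027735892404086446 (array([0.505608  , 0.26719072, 1.01246544]), array([[ 0.10281885, -0.01747872, -0.99456767]]))
scene 51.72156928089132 -0.056737426037240135 (array([ 0.13706921, -0.25054051,  0.57733659]), array([[ 0.53855698,  0.60392581, -0.58788252]]))
{'time': 0.1, 'joint_positions': array([ 1.28901079e+00,  2.41362055e-01,  3.88430507e-03,  1.33516587e+00,
       -1.17214176e-05,  1.57079701e+00]), 'joint_vel': array([ 9.98143762e-05, -3.08675333e-03,  4.10663673e-03, -3.00166734e-04,
        1.66208621e-03,  4.78602822e-04]), 'tau': array([-1.73672624e-04, -3.73137331e+01,  2.53010792e+01,  1.08658653e-02,
        1.02750687e-05, -3.72689442e-06]), 'eef_pos': array([0.13888893, 0.47976077, 0.23049943]), 'ee_rot': array([-1.23901771e-04,  1.40427364e-01,  9.90090553e-01, -9.15315184e-04]), 'wrist_force': array([-0.58041742, -0.99472251,  0.62138777]), 'ft_torque': array([ 0.04818453, -0.02123664, -0.01503723]), 'finger_force': 0.0, 'grip_width': 0.08544761806336944}
```

View pics/top0.png

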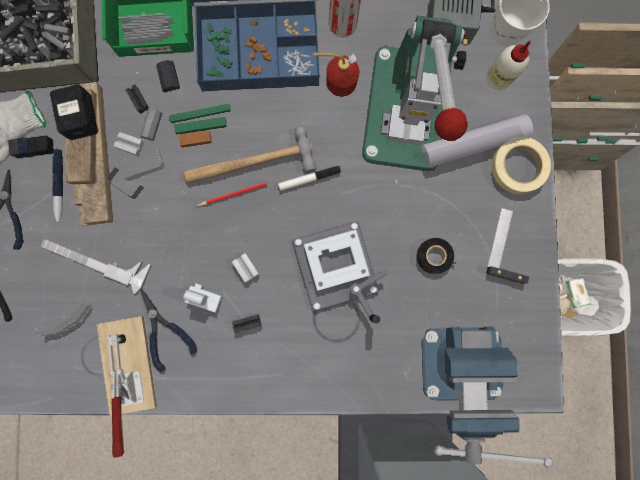

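View pics/scene0.png

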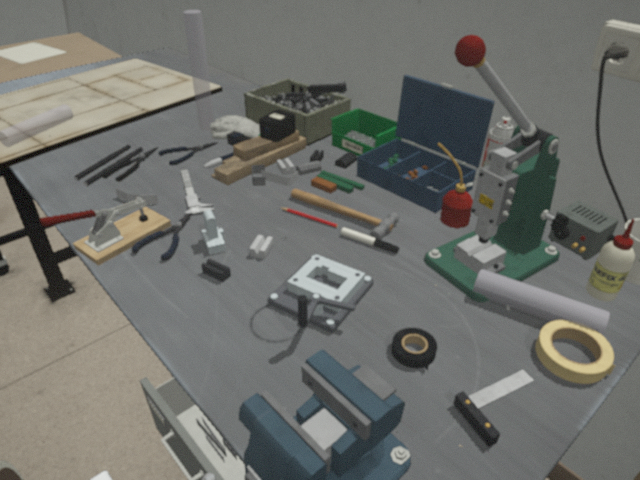

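The top view shows the post near (203,298), the holder at (335,262) with its keeper at about (355,290) and black pin near (375,318). The dies are at (245,267) and (246,323), the tape at (436,256) and the pen at (310,180). Next I enlarge the top view and measure.

```bash
python3 - <<'E'
from h import *
d=load('top'); C=cloud(d); im=d['image']
s=load('scene')
a=cv2.resize(im[220:340,170:395][...,::-1],None,fx=3.5,fy=3.5,interpolation=cv2.INTER_CUBIC)
cv2.imwrite('pics/c1.png',a)
print('dirs',onplane(d,[[320,240],[420,240],[320,140]],0).round(3).tolist())
Z=C[...,2]
np.set_printoptions(linewidth=220)
print('post z mm');print((Z[280:320:2,178:230:2]*1000).round().astype(int))
# height-band blobs
for lo,hi,name in((.028,.04,'plate'),(.05,.075,'stem'),(.08,.11,'pin')):
    m=((Z>lo)&(Z<hi)).astype(np.uint8); m[:215]=0;m[345:]=0;m[:,:170]=0;m[:,400:]=0
    n,l,st,c=cv2.connectedComponentsWithStats(m)
    for i in range(1,n):
        if st[i,4]>15:
            pts=C[l==i]; print(name,st[i],pts.mean(0).round(4), np.median(pts[:,2]).round(4))
E
```

```text
dirs [[0.61, 0.249, 0.0], [0.61, 0.058, 0.0], [0.806, 0.249, 0.0]]
post z mm
[[   4    1   -2    2   -3   -4   -1   -1   -2    4    0    1   -1   -1   -2    0   -2    0    2    1    2   -2    0   -2    2    1]
 [  -3    0    1    2   -2    1   -1    0   -2    2    0   -4   -1    0   -1    2   -1    1   -1    3    1   -3   -2   -1    0    2]
 [   0    0   -1   -2   -3   -1    0   -3   -7   19    3   -1   -1   -3    1    0    0   -3    1   -1    1    0    0   -1    0   -4]
 [  -2   -1   -1    0   -2    0   -1   14   -2   20   19   17    5    0   -1   -2   -2   -2   -1   -4    0    2   -1   -2   -1    1]
 [   0   -2   -1    3   -3    1   18   18   19   19   19   19    3    0    0   -3   -3   -2   -4   -4    3   -2    0    1    0   -2]
 [  -5    2   -1   -4    0   55   21   18   21   20   19   20   19    4   -1   -2    0    1    0    1   -4   -2   -4   -2    1   -1]
 [  -1   -3    1    0   63   64   60   62   52   33   21   20   18   20   18   20    2   -2   -1    1    3    2   -3   -2    0    0]
 [  -3    3    2    0   67   66   66   64   65   63   58   43   23   18   19   19   20   18 
[... 1113 characters left out ...]
 -2    0   -1    2   -1    2    1    2    0   -2    1   -3   -1   -5   -1    0    1   19    1   -3   -2   -1   -2    0    4]
 [  -4   -3   -2    1    2   -1   -2   -1    0   -2    0   -1 1012   -2   -1    0   -4   -1   -1   -4    3    1   -3   -2    1    0]
 [   2    0    1    0    1   -3   -2   -1    0    0   -2   -6   -2   -1   -4    1   -2   -2    0    0    1    0   -3    1   -3    0]
 [  -2   -1   -2 1012    1    1    1    0   -3    2    0   -1   -1   -4    1   -2   -1    0    0    3   -1   -1   -2   -1    1   -4]]
plate [ 304  230   65   61 1919] [0.5699 0.2202 0.0335] 0.0336
stem [184 290  21  16 194] [0.5014 0.474  0.0635] 0.0644
pin [371 315   9   9  59] [0.4648 0.1569 0.0945] 0.0955
```

View pics/c1.png

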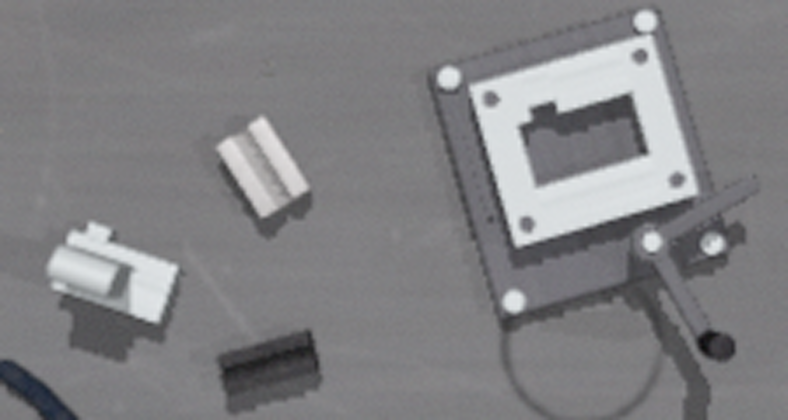

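The crop shows the post at crop (110,275), key up-left. The pocket is at (585,140) with its key slot up-left at (543,112). The keeper pivot is at (652,242), the pin at (717,345), and the bar points to the upper right. So the holder's +x points to image left, and the post has to turn about 30° anticlockwise.

```bash
cat >> h.py <<'E'
def polys(d,roi,thr,up=8):
    x0,y0,x1,y1=roi; g=cv2.cvtColor(d['image'],cv2.COLOR_RGB2GRAY)[y0:y1,x0:x1]
    b=cv2.resize(g,None,fx=up,fy=up,interpolation=cv2.INTER_CUBIC)
    m=(b>thr).astype(np.uint8)
    cs,h=cv2.findContours(m,cv2.RETR_CCOMP,cv2.CHAIN_APPROX_NONE)
    return [((c[:,0]+.5)/up-.5+[x0,y0],hh) for c,hh in zip(cs,h[0])]
def rect(P):
    (c,s,a)=cv2.minAreaRect((P[:,:2]*1000).astype(np.float32)); return np.round(c,1),np.round(s,1),round(a,1)
E
python3 - <<'E'
from h import *
d=load('top')
for thr in(130,150,170):
  for c,h in polys(d,(295,222,385,310),thr):
    P=onplane(d,c,.034); A=cv2.contourArea((P[:,:2]*1000).astype(np.float32))
    if A>800: print('plate/pocket',thr,int(A),h[3],*rect(P), )
    if 800<A<4000:
        ap=cv2.approxPolyDP((P[:,:2]*1000).astype(np.float32),4,True)[:,0]; print(ap.round(1).tolist())
  for c,h in polys(d,(176,278,228,322),thr):
    P=onplane(d,c,.02); A=cv2.contourArea((P[:,:2]*1000).astype(np.float32))
    if A>500: print('post',thr,int(A),*rect(P),cv2.approxPolyDP((P[:,:2]*1000).astype(np.float32),4,True)[:,0].round(1).tolist())
# stem nose: cloud pts z>58
C=cloud(d); m=C[...,2]>.056; m[:285]=0;m[312:]=0;m[:,:178]=0;m[:,210:]=0
print('stem',rect(C[m]),C[m].mean(0)); 
print('pivot',onplane(d,[[170+652/3.5-.4,220+242/3.5-.4]],.0445), 'pin top',onplane(d,[[170+717/3.5-.4,220+344/3.5-.4]],.0965))
E
```

```text
plate/pocket 130 9328 -1 [578.  219.9] [103.8 107.3] 15.9
plate/pocket 130 2092 25 [574.4 221. ] [40.6 62. ] 15.8
[[593.7000122070312, 194.8000030517578], [562.7999877929688, 187.39999389648438], [548.0999755859375, 244.60000610351562], [576.5999755859375, 253.8000030517578], [587.4000244140625, 247.39999389648438], [590.7000122070312, 236.10000610351562], [584.9000244140625, 232.1999969482422]]
post 130 2258 [504.2 468.8] [68.1 43. ] 72.4 [[524.2999877929688, 491.29998779296875], [504.8999938964844, 504.29998779296875], [492.20001220703125, 501.0], [475.1000061035156, 443.70001220703125], [506.1000061035156, 433.79998779296875], [517.5999755859375, 470.1000061035156], [526.5999755859375, 468.3999938964844], [529.5999755859375, 481.5], [523.5999755859375, 484.1000061035156]]
plate/pocket 150 9103 -1 [577.6 219.5] [101.9 106.2] 16.2
plate/pocket 150 2191 4 [574.3 221. ] [41.5 62.8] 16.0
[[594.9000244140625, 194.8000030517578], [562.7999877929688, 186.6999969482422], [547.2000122070312, 244.89999389648438], [576.5999755859375, 254.3000030517578], [587.9000244140625, 247.60000610351562]
[... 1042 characters left out ...]
3 [[512.5, 498.8999938964844], [500.29998779296875, 501.20001220703125], [492.8999938964844, 470.79998779296875], [504.70001220703125, 467.29998779296875]]
post 170 1020 [502.8 465.8] [63.8 33.4] 61.9 [[521.5, 491.8999938964844], [515.2999877929688, 492.29998779296875], [504.8999938964844, 458.5], [480.6000061035156, 459.20001220703125], [476.3999938964844, 443.70001220703125], [505.20001220703125, 435.0], [517.0999755859375, 471.20001220703125], [523.7999877929688, 470.5], [527.7000122070312, 479.29998779296875]]
stem (array([497.3, 379.6]), array([224.1,  24.1]), 88.1) [0.50137251 0.47223039 0.07446605]
pivot [[0.51696283 0.18521399 0.0445    ]] pin top [[0.46672415 0.15820152 0.0965    ]]
```

>>> {"api": "send_rows", "payload": {"steps": [[[0,0,0.4],0.039],[[0,0,0.4],0.039],[[0,0,0.4],0.039],[[0,0,0.4],0.039],[[0,0,0.4],0.039],[[0,0,0.4],0.039],[[0,0,0.4],0.039],[[0,0,0.4],0.039],[[0,0,0.4],0.039],[[0,0,0.4],0.039]], "grip": 0.65}}

```text
time: 0.93
eef_pos: [0.1389, 0.4798, 0.1504]
ee_rot: [0.0, 0.686, 0.727, -0.001]
wrist_force: [-0.0, 0.2, -0.1]
grip_width: 0.0553
finger_force: 0.0
```

```bash
cat >> h.py <<'E'
from scipy.spatial.transform import Rotation as Rn
def st(target=None,yaw=None):
    s=ctrl.get_state(); R=Rn.from_quat(np.roll(s['ee_rot'],-1)).as_matrix()
    y=np.degrees(np.arctan2(R[1,0],R[0,0]))
    print('t',round(s['time'],2),'tcp mm',(s['eef_pos']*1000).round(1),'yawx',y.round(2),'zax',R[:,2].round(3),'F',s['wrist_force'].round(1),'T',s['ft_torque'].round(2),'w',round(s['grip_width']*1000,1),'ff',round(float(s['finger_force']),1),'q6',s['joint_positions'][5].round(2))
    if target is not None: print('delta tool (full scales)',(R.T@(np.array(target)/1000-s['eef_pos'])/.02).round(3))
    if yaw is not None: print('roll needed (fs)',round((y-yaw)/180,4))
E
python3 -c "
from h import *
st([501.9,475.2,120],72.5)"
```

```text
t 0.93 tcp mm [138.9 479.8 150.4] yawx 93.31 zax [-0.    -0.001 -1.   ] F [-0.   0.2 -0.1] T [ 0.   -0.03 -0.02] w 55.3 ff 0.0 q6 2.8
delta tool (full scales) [-1.276 18.106  1.515]
roll needed (fs) 0.1156
```

>>> {"api": "send_rows", "payload": {"steps": [[[-0.067,0.953,0],0],[[-0.067,0.953,0],0],[[-0.067,0.953,0],0],[[-0.067,0.953,0],0],[[-0.067,0.953,0],0],[[-0.067,0.953,0],0],[[-0.067,0.953,0],0],[[-0.067,0.953,0],0],[[-0.067,0.953,0],0],[[-0.067,0.953,0],0]]}}

```text
time: 1.77
eef_pos: [0.3308, 0.4786, 0.1507]
ee_rot: [0.0, 0.684, 0.729, -0.001]
wrist_force: [-0.6, -0.4, -0.1]
grip_width: 0.0555
finger_force: 0.0
```

>>> {"api": "send_rows", "payload": {"steps": [[[-0.067,0.953,0],0],[[-0.067,0.953,0],0],[[-0.067,0.953,0],0],[[-0.067,0.953,0],0],[[-0.067,0.953,0],0],[[-0.067,0.953,0],0],[[-0.067,0.953,0],0],[[0,0,0],0.039],[[0,0,0],0.039],[[0,0,0],0.0376]]}}

```text
time: 2.6
eef_pos: [0.4641, 0.4776, 0.1501]
ee_rot: [0.0, 0.807, 0.591, -0.001]
wrist_force: [-0.5, 0.1, -0.5]
grip_width: 0.0556
finger_force: 0.0
```

```bash
python3 -c "
from h import *
st([501.9,475.2,120],72.5)
d=grab('top');cv2.imwrite('pics/c2.png',cv2.resize(d['image'][240:360,130:290][...,::-1],None,fx=4,fy=4))"
```

```text
t 2.6 tcp mm [464.1 477.6 150.1] yawx 72.45 zax [-0.001 -0.001 -1.   ] F [-0.5  0.1 -0.5] T [ 0.02  0.01 -0.05] w 55.6 ff 0.0 q6 2.68
delta tool (full scales) [0.457 1.84  1.503]
roll needed (fs) -0.0003
```

>>> {"api": "send_rows", "payload": {"steps": [[[0.228,0.92,0],0],[[0.228,0.92,0],0],[[0,0,1],0],[[0,0,1],0],[[0,0,1],0],[[0,0,1],0],[[0,0,1],0],[[0,0,0.6],0],[[0,0,0.5],0],[[0,0,0],0]]}}

```text
time: 3.48
eef_pos: [0.5003, 0.4748, 0.0264]
ee_rot: [0.0, 0.804, 0.594, -0.002]
wrist_force: [-1.2, -0.5, -0.1]
grip_width: 0.0554
finger_force: 0.0
```

```bash
python3 -c "
from h import *
st([501.9,475.2,28],72.5)
d=grab('top');e=grab('scene')
p=proj(e,[[.5019,.4752,.05]])[0].astype(int);print(p)
a=cv2.resize(d['image'][240:360,130:290][...,::-1],(480,360));b=cv2.resize(e['image'][p[1]-50:p[1]+70,p[0]-80:p[0]+80][...,::-1],(480,360))
cv2.imwrite('pics/c2.png',cv2.resize(np.hstack([a,b]),(800,300)))"
```

```text
t 3.48 tcp mm [500.3 474.8  26.4] yawx 72.91 zax [-0.004 -0.003 -1.   ] F [-1.2 -0.5 -0.1] T [-0.03  0.05 -0.02] w 55.4 ff 0.0 q6 2.63
delta tool (full scales) [ 0.042  0.069 -0.081]
roll needed (fs) 0.0023
[209 221]
```

View pics/c2.png

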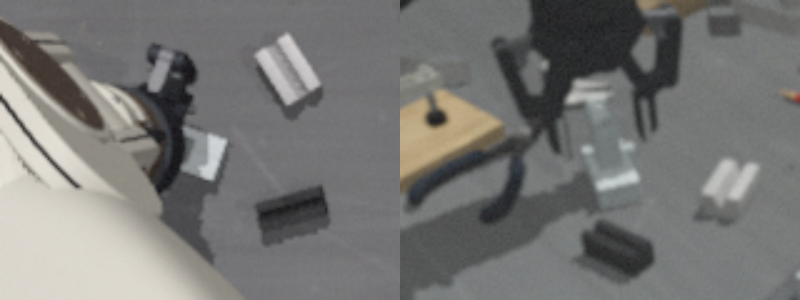

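The fingers straddle the stem at pixel (600,120) of the right half, and the dies are clear of them. I'll close and lift.

>>> {"api": "send_rows", "payload": {"steps": [[[0.04,0,-0.06],0],[[0,0,0],0],[[0,0,0],0],[[0,0,0],0],[[0,0,0],0],[[0,0,0],0],[[0,0,0],0],[[0,0,0],0],[[0,0,-0.3],0],[[0,0,-0.7],0]], "grip": 0.0, "force": 50}}

```text
time: 4.42
eef_pos: [0.5, 0.4748, 0.0474]
ee_rot: [0.001, 0.805, 0.594, -0.004]
wrist_force: [-0.3, -0.3, -3.4]
grip_width: 0.0175
finger_force: 48.7
```

```bash
python3 -c "
from h import *
st([501.9,475.2,28],72.5)"
```

```text
t 4.42 tcp mm [500.  474.8  47.4] yawx 72.85 zax [-0.005 -0.005 -1.   ] F [-0.3 -0.3 -3.4] T [0.01 0.02 0.05] w 17.5 ff 48.7 q6 2.63
delta tool (full scales) [0.055 0.089 0.969]
roll needed (fs) 0.0019
```

>>> {"api": "send_rows", "payload": {"steps": [[[0,0,-1],0],[[0,0,-1],0],[[0,0,-0.8],0],[[0,0,0],-0.036],[[0,0,0],-0.036],[[0,0,0],-0.036],[[0,0,0],-0.036],[[0,0,0],-0.036],[[0,0,0],0],[[0,0,0],0]]}}

```text
time: 5.25
eef_pos: [0.5014, 0.4762, 0.1054]
ee_rot: [-0.0, 0.608, 0.794, -0.001]
wrist_force: [-0.2, -0.5, -3.8]
grip_width: 0.0171
finger_force: 48.8
```

```bash
cat > /tmp/f.py <<'E'
from h import *
d=ctrl.get_image('top') if 0 else None
E
python3 - <<'E'
from h import *
import numpy as np
d=grab('top')
for thr in (140,160):
  cs=[(onplane(d,c,.034)[:,:2]*1000,h) for c,h in polys(d,(295,222,385,310),thr)]
  P=[p for p,h in cs if 1500<cv2.contourArea(p.astype(np.float32))<4000][0]
  c0=np.array([571.,220.]); 
  th=105.5
  for _ in range(3):
    x=np.array([np.cos(np.radians(th)),np.sin(np.radians(th))]); y=np.array([-x[1],x[0]])
    q=np.c_[(P-c0)@x,(P-c0)@y]
    out=[];ang=[]
    for nm,m,k in(('x-',(q[:,0]<-26)&(abs(q[:,1])<12),0),('x+',(q[:,0]>26)&(abs(q[:,1])<12),0),('y+',(q[:,1]>12)&(abs(q[:,0])<26),1),('y-',(q[:,1]<-12)&(q[:,1]>-21)&(q[:,0]>-26)&(q[:,0]<5),1)):
        vx,vy,px,py=cv2.fitLine(q[m].astype(np.float32),cv2.DIST_HUBER,0,.01,.01)[:,0]
        a=np.degrees(np.arctan2(vy,vx)); a=(a+45)%90-45 
        out.append((nm,round(float([px,py][k]),1))); ang.append(a)
    th+= (ang[2]+ang[3])/2
  cen=c0+x*(out[0][1]+out[1][1])/2+y*(out[2][1]+out[3][1])/2
  print(thr,out,np.round(ang,2),round(th,2),cen.round(1))
x=np.array([np.cos(np.radians(th)),np.sin(np.radians(th))])
t=cen+8*x; st([*t,110],th)
E
```

```text
140 [('x-', -31.1), ('x+', 30.9), ('y+', 17.1), ('y-', -17.0)] [ 0.17  1.25 -0.08  0.08] 106.34 [571.  219.9]
160 [('x-', -31.6), ('x+', 31.5), ('y+', 17.7), ('y-', -17.4)] [ 0.26  0.71 -0.11  0.11] 106.31 [570.9 219.9]
t 5.3 tcp mm [501.5 476.3 105.6] yawx 105.09 zax [-0.001 -0.001 -1.   ] F [-0.3 -0.5 -2.8] T [ 0.05  0.07 -0.02] w 17.1 ff 48.8 q6 2.07
delta tool (full scales) [-12.881   0.     -0.205]
roll needed (fs) -0.0068
```

>>> {"api": "send_rows", "payload": {"steps": [[[-0.95,0,0],0],[[-0.95,0,0],0],[[-0.95,0,0],0],[[-0.95,0,0],0],[[-0.95,0,0],0],[[-0.95,0,0],0],[[-0.95,0,0],0],[[-0.95,0,0],0],[[-0.95,0,0],0],[[-0.95,0,0],0]]}}

```text
time: 6.13
eef_pos: [0.5519, 0.2925, 0.1064]
ee_rot: [-0.0, 0.608, 0.794, -0.0]
wrist_force: [0.3, -1.1, -3.5]
grip_width: 0.0171
finger_force: 48.9
```

>>> {"api": "send_rows", "payload": {"steps": [[[-0.95,0,0],0],[[-0.95,0,0],0],[[-0.95,0,0],0],[[-0.53,0,0.3],0],[[0,0,0.4],-0.0068],[[0,0,0.4],0],[[0,0,0.3],0],[[0,0,0],0],[[0,0,0],0]]}}

```text
time: 6.88
eef_pos: [0.5687, 0.2291, 0.0774]
ee_rot: [-0.001, 0.598, 0.801, -0.001]
wrist_force: [-0.0, 0.5, -3.3]
grip_width: 0.0172
finger_force: 48.9
```

```bash
python3 - <<'E'
from h import *
st([568.7,227.6,62],106.3)
d=grab('top');e=grab('scene')
a=cv2.resize(d['image'][220:310,285:405][...,::-1],(480,360),interpolation=cv2.INTER_CUBIC);b=cv2.resize(e['image'][225:345,245:405][...,::-1],(480,360),interpolation=cv2.INTER_CUBIC)
cv2.imwrite('pics/c3.png',cv2.resize(np.hstack([a,b]),(800,300)))
E
```

```text
t 6.88 tcp mm [568.7 229.1  77.4] yawx 106.54 zax [-0.002 -0.001 -1.   ] F [-0.   0.5 -3.3] T [0.04 0.04 0.01] w 17.2 ff 48.9 q6 1.66
delta tool (full scales) [-0.072 -0.018  0.768]
roll needed (fs) 0.0014
```

View pics/c3.png

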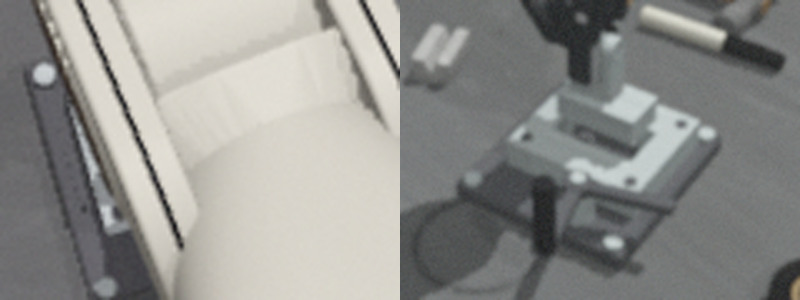

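The scene half shows the post held upright over the pocket. The keeper is open, with its pin at (545,215) and its bar at (630,195). I'll lower it gently and feel for contact.

>>> {"api": "send_rows", "payload": {"steps": [[[-0.072,-0.018,0.2],0.001],[[0,0,0.2],0],[[0,0,0.2],0],[[0,0,0.1],0],[[0,0,0],0],[[0,0,0],0]]}}

```text
time: 7.48
eef_pos: [0.5699, 0.227, 0.0659]
ee_rot: [0.0, 0.6, 0.8, 0.001]
wrist_force: [-2.9, -0.5, 5.2]
grip_width: 0.0171
finger_force: 50.1
```

```bash
python3 -c "
from h import *
st([568.7,227.6,60],106.4)"
```

```text
t 7.48 tcp mm [569.9 227.   65.9] yawx 106.28 zax [ 0.001  0.001 -1.   ] F [-2.9 -0.5  5.2] T [-0.18  0.59 -0.08] w 17.1 ff 50.1 q6 1.67
delta tool (full scales) [ 0.044 -0.049  0.294]
roll needed (fs) -0.0006
```

>>> {"api": "send_rows", "payload": {"steps": [[[0,0,0.04],0],[[0,0,0.04],0],[[0,0,0],0]]}}

```text
time: 7.73
eef_pos: [0.5699, 0.2272, 0.0656]
ee_rot: [0.0, 0.6, 0.8, 0.001]
wrist_force: [-5.2, -0.2, 12.1]
grip_width: 0.0173
finger_force: 51.3
```

>>> {"api": "send_rows", "payload": {"steps": [[[0,0,0.04],0],[[0,0,0.04],0],[[0,0,0],0]]}}

```text
time: 7.98
eef_pos: [0.5699, 0.2273, 0.0654]
ee_rot: [0.001, 0.6, 0.8, 0.001]
wrist_force: [-7.9, -0.3, 19.1]
grip_width: 0.0174
finger_force: 52.4
```

Contact came at TCP z of about 66, some 5 mm earlier than expected. I back off and check the post's height and tilt in the grip.

>>> {"api": "send_rows", "payload": {"steps": [[[0,0,-0.1],0],[[0,0,-0.15],0],[[0,0,0],0]]}}

```text
time: 8.23
eef_pos: [0.5702, 0.2269, 0.0667]
ee_rot: [0.0, 0.6, 0.8, 0.001]
wrist_force: [-0.1, -0.2, -3.6]
grip_width: 0.0172
finger_force: 48.9
```

```bash
python3 - <<'E'
from h import *
st([568.7,227.6,60],106.4)
e=grab('scene'); C=cloud(e)*1000
th=np.radians(106.3); x=np.array([np.cos(th),np.sin(th)]); y=np.array([-x[1],x[0]])
q=(C[...,:2]-[570.9,219.9]); Q=np.stack([q@x,q@y,C[...,2]],-1)
def rep(nm,m):
    P=Q[m]; 
    if len(P)<6: print(nm,len(P)); return
    A=np.c_[P[:,:2],np.ones(len(P))]; c=np.linalg.lstsq(A,P[:,2],rcond=None)[0]
    print(nm,len(P),'med',np.median(P,0).round(1),'min',P.min(0).round(0),'max',P.max(0).round(0),'slopes',c.round(3))
Z=Q[...,2]
rep('foot top',(abs(Q[...,1])<16)&(Q[...,0]<-8)&(Q[...,0]>-33)&(Z>50)&(Z<72))
rep('plate',(abs(Q[...,1])>22)&(abs(Q[...,1])<42)&(abs(Q[...,0])<45)&(Z>28)&(Z<40))
rep('nose',(abs(Q[...,1])<20)&(abs(Q[...,0])<33)&(Z>95)&(Z<115))
a=cv2.resize(e['image'][215:315,270:400][...,::-1],None,fx=6,fy=6,interpolation=cv2.INTER_CUBIC);cv2.imwrite('pics/c4.png',a)
for pl in (.054,.059,.064): print(pl, proj(e,[[*( (np.array([570.9,219.9])+a*x+b*y)/1000),pl] for a,b in((-30,-16),(-30,16))]).round(1).tolist())
E
```

```text
t 8.23 tcp mm [570.2 226.9  66.7] yawx 106.29 zax [ 0.001  0.    -1.   ] F [-0.1 -0.2 -3.6] T [ 0.04  0.01 -0.01] w 17.2 ff 48.9 q6 1.67
delta tool (full scales) [ 0.052 -0.061  0.335]
roll needed (fs) -0.0006
foot top 248 med [-18.4   1.2  54.3] min [-33. -16.  50.] max [-8. 16. 72.] slopes [ 3.2200e-01 -3.5000e-02  6.2168e+01]
plate 538 med [-6.5 30.5 33.8] min [-45. -42.  28.] max [45. 42. 37.] slopes [-3.0000e-03 -5.0000e-03  3.3783e+01]
nose 186 med [ -3.6  -2.5 101.1] min [-12. -20.  95.] max [ 14.  20. 115.] slopes [ 4.0000e-03 -9.4000e-02  1.0282e+02]
0.054 [[346.6, 269.4], [336.8, 280.0]]
0.059 [[346.7, 267.0], [336.9, 277.6]]
0.064 [[346.8, 264.7], [337.0, 275.2]]
```

View pics/c4.png

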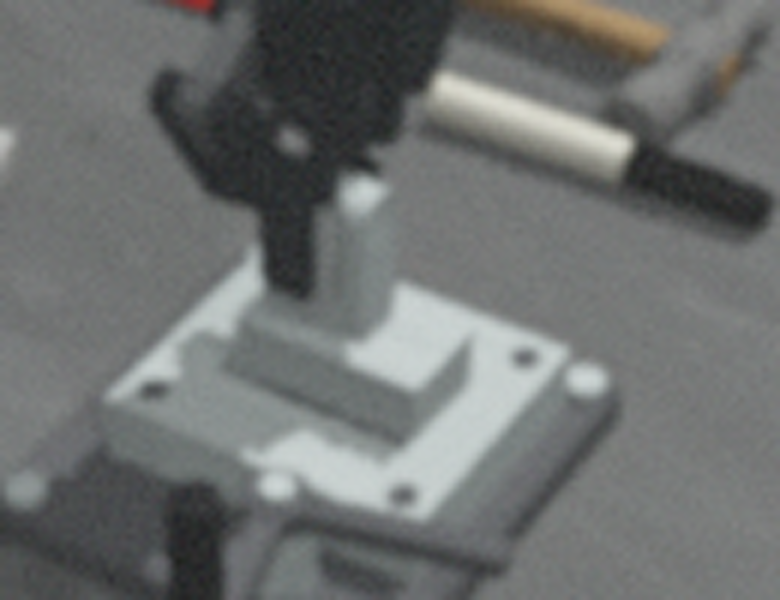

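The post is level on the die plate but sits about 5 mm lower in the grip than I assumed, so home is at TCP z of about 46. Foot-top corners are at crop (418,390) and (470,337), plate corners at (567,350) and (425,520). I compare them within this one view.

```bash
python3 - <<'E'
from h import *
e=load('scene')
th=np.radians(106.3); x=np.array([np.cos(th),np.sin(th)]); y=np.array([-x[1],x[0]])
px=lambda L:(np.array(L)+.5)/6-.5+[270,215]
def loc(L,z):
    P=onplane(e,px(L),z)[:,:2]*1000-[570.9,219.9]; return np.c_[P@x,P@y].round(1).tolist()
print('plate corners (-50,-44),(-50,44),(50,44)',loc([[567,350],[425,520],[107,400]],.034))
print('foot corners (-30,-16),(-30,16)',loc([[470,337],[418,390]],.0545),'bottom front corner',loc([[405,440]],.0345))
s0=e['image'];g=cv2.cvtColor(s0,cv2.COLOR_RGB2GRAY)
E
```

```text
plate corners (-50,-44),(-50,44),(50,44) [[-48.6, -45.3], [-50.0, 37.6], [49.7, 42.9]]
foot corners (-30,-16),(-30,16) [[-33.9, -13.5], [-33.1, 13.6]] bottom front corner [[-29.4, 13.3]]
```

>>> {"api": "send_rows", "payload": {"steps": [[[0.07,-0.062,0],0],[[0,0,0.04],0],[[0,0,0.04],0],[[0,0,0.02],0],[[0,0,0],0]]}}

```text
time: 8.7
eef_pos: [0.5685, 0.228, 0.0655]
ee_rot: [0.0, 0.6, 0.8, 0.001]
wrist_force: [-1.9, 0.3, 6.2]
grip_width: 0.0169
finger_force: 50.4
```

```bash
cat >> h.py <<'E'
def rel():
    s=ctrl.get_state(); p=s['eef_pos']*1000; th=np.radians(106.3); x=np.array([np.cos(th),np.sin(th)]); y=np.array([-x[1],x[0]])
    R=Rn.from_quat(np.roll(s['ee_rot'],-1)).as_matrix()
    d=p[:2]-[570.9,219.9]; F=s['wrist_force']; T=s['ft_torque']
    print('t',round(s['time'],2),'hx,hy,z',(d@x).round(2),(d@y).round(2),p[2].round(2),'yaw',np.degrees(np.arctan2(R[1,0],R[0,0])).round(2),'zax',R[:,2].round(3)[:2],'Fh',(F[:2]@x).round(1),(F[:2]@y).round(1),F[2].round(1),'T',(T[:2]@x).round(2),(T[:2]@y).round(2),T[2].round(2))
E
python3 -c "
from h import *
rel()"
```

```text
t 8.7 hx,hy,z 8.42 -0.01 65.55 yaw 106.29 zax [0.001 0.   ] Fh 0.8 1.8 6.2 T 0.45 0.21 -0.05
```

>>> {"api": "send_rows", "payload": {"steps": [[[0.0,0.03,0.02],0],[[0,0.03,0.0],0],[[0,0.03,0],0],[[0,0.03,0],0]]}}

```text
time: 9.03
eef_pos: [0.569, 0.2281, 0.0653]
ee_rot: [-0.001, 0.6, 0.8, -0.001]
wrist_force: [-7.7, -1.6, 12.2]
grip_width: 0.0175
finger_force: 51.6
```

```bash
python3 -c "
from h import *
rel()"
```

```text
t 9.03 hx,hy,z 8.43 -0.5 65.34 yaw 106.28 zax [-0.002 -0.001] Fh 0.6 7.8 12.2 T 1.8 0.24 -0.21
```

>>> {"api": "send_rows", "payload": {"steps": [[[0.0,0.03,0.0],0],[[0,0.03,0.0],0],[[0,0.03,0],0]]}}

```text
time: 9.28
eef_pos: [0.5693, 0.2282, 0.0653]
ee_rot: [-0.002, 0.6, 0.8, -0.002]
wrist_force: [-9.6, -3.0, 14.2]
grip_width: 0.017
finger_force: 52.4
```

```bash
python3 -c "
from h import *
rel()"
```

```text
t 9.28 hx,hy,z 8.45 -0.8 65.26 yaw 106.27 zax [-0.005 -0.001] Fh -0.2 10.1 14.2 T 2.59 0.23 -0.27
```

>>> {"api": "send_rows", "payload": {"steps": [[[0.0,-0.1,-0.1],0],[[0.09,-0.12,-0.1],0],[[0,0,0],0],[[0,0,0],0]]}}

```text
time: 9.62
eef_pos: [0.5672, 0.2296, 0.0672]
ee_rot: [-0.0, 0.6, 0.8, -0.0]
wrist_force: [0.2, -0.6, -3.2]
grip_width: 0.0171
finger_force: 48.8
```

```bash
python3 -c "
from h import *
rel()"
```

```text
t 9.62 hx,hy,z 10.31 0.85 67.19 yaw 106.31 zax [-0.001 -0.   ] Fh -0.6 -0.0 -3.2 T -0.02 0.04 0.03
```

Now hx is 10.3 and hy 0.85. I shift 0.5 mm towards −y and lower.

>>> {"api": "send_rows", "payload": {"steps": [[[0.0,0.025,0.03],0],[[0,0,0.04],0],[[0,0,0.04],0],[[0,0,0.02],0],[[0,0,0],0]]}}

```text
time: 10.03
eef_pos: [0.5678, 0.2295, 0.0649]
ee_rot: [-0.0, 0.6, 0.8, -0.0]
wrist_force: [-0.1, 0.3, -3.7]
grip_width: 0.0175
finger_force: 48.8
```

```bash
python3 -c "
from h import *
rel()"
```

```text
t 10.03 hx,hy,z 10.09 0.28 64.9 yaw 106.29 zax [-0.001 -0.   ] Fh 0.3 0.0 -3.7 T 0.06 0.03 -0.0
```

No contact, and it is already below the plate surface. I keep going down.

>>> {"api": "send_rows", "payload": {"steps": [[[0,0,0.04],0],[[0,0,0.04],0],[[0,0,0.04],0],[[0,0,0],0]]}}

```text
time: 10.37
eef_pos: [0.5678, 0.2296, 0.0627]
ee_rot: [-0.0, 0.6, 0.8, -0.0]
wrist_force: [0.7, 0.0, -3.2]
grip_width: 0.017
finger_force: 48.8
```

```bash
python3 -c "
from h import *
rel()"
```

```text
t 10.37 hx,hy,z 10.13 0.25 62.71 yaw 106.29 zax [-0. -0.] Fh -0.2 -0.7 -3.2 T 0.05 -0.03 0.02
```

>>> {"api": "send_rows", "payload": {"steps": [[[0,0,0.08],0],[[0,0,0.08],0],[[0,0,0.08],0],[[0,0,0.08],0],[[0,0,0],0]]}}

```text
time: 10.78
eef_pos: [0.5676, 0.2295, 0.0559]
ee_rot: [-0.0, 0.6, 0.8, -0.0]
wrist_force: [-0.3, -0.1, -3.0]
grip_width: 0.0172
finger_force: 48.8
```

>>> {"api": "send_rows", "payload": {"steps": [[[0,0,0.08],0],[[0,0,0.08],0],[[0,0,0.08],0],[[0,0,0.06],0],[[0,0,0],0]]}}

```text
time: 11.2
eef_pos: [0.5677, 0.2295, 0.0501]
ee_rot: [-0.0, 0.6, 0.8, -0.0]
wrist_force: [-0.1, 0.5, -3.1]
grip_width: 0.0175
finger_force: 48.8
```

```bash
python3 -c "
from h import *
rel()"
```

```text
t 11.2 hx,hy,z 10.12 0.4 50.09 yaw 106.29 zax [-0.001 -0.   ] Fh 0.5 -0.0 -3.1 T -0.0 -0.03 -0.01
```

>>> {"api": "send_rows", "payload": {"steps": [[[0,0,0.05],0],[[0,0,0.05],0],[[0,0,0.05],0],[[0,0,0],0]]}}

```text
time: 11.53
eef_pos: [0.5678, 0.2295, 0.0473]
ee_rot: [-0.0, 0.6, 0.8, -0.0]
wrist_force: [-0.7, 0.4, -2.7]
grip_width: 0.0174
finger_force: 48.8
```

>>> {"api": "send_rows", "payload": {"steps": [[[0,0,0.03],0],[[0,0,0.03],0],[[0,0,0],0]]}}

```text
time: 11.78
eef_pos: [0.568, 0.2296, 0.0463]
ee_rot: [0.0, 0.6, 0.8, 0.0]
wrist_force: [0.3, -0.0, -2.5]
grip_width: 0.0173
finger_force: 48.8
```

```bash
python3 -c "
from h import *
rel()"
```

```text
t 11.78 hx,hy,z 10.16 0.06 46.33 yaw 106.29 zax [0. 0.] Fh -0.1 -0.3 -2.5 T -0.01 -0.02 0.01
```

>>> {"api": "send_rows", "payload": {"steps": [[[0,0,0.03],0],[[0,0,0.03],0],[[0,0,0],0]]}}

```text
time: 12.03
eef_pos: [0.5681, 0.2296, 0.0463]
ee_rot: [0.0, 0.6, 0.8, 0.0]
wrist_force: [-2.7, -1.4, 5.6]
grip_width: 0.0174
finger_force: 49.7
```

>>> {"api": "send_rows", "payload": {"steps": [[[0,0,0.02],0],[[0,0,0.02],0],[[0,0,0],0]]}}

```text
time: 12.28
eef_pos: [0.5681, 0.2296, 0.0462]
ee_rot: [0.0, 0.6, 0.8, 0.0]
wrist_force: [-4.2, -1.9, 9.6]
grip_width: 0.0172
finger_force: 50.4
```

```bash
python3 -c "
from h import *
rel()"
```

```text
t 12.28 hx,hy,z 10.07 -0.01 46.21 yaw 106.29 zax [0.001 0.   ] Fh -0.6 4.6 9.6 T 1.05 0.06 0.01
```

The post has bottomed at TCP z 46.2, about 20 mm below plate contact. I ease off, release, rise a little and check.

>>> {"api": "send_rows", "payload": {"steps": [[[0,0,-0.04],0],[[0,0,0],0],[[0,0,0],0],[[0,0,0],0],[[0,0,0],0]], "grip": 0.5}}

```text
time: 12.7
eef_pos: [0.568, 0.2297, 0.0448]
ee_rot: [-0.0, 0.6, 0.8, -0.0]
wrist_force: [-0.4, -0.5, -0.0]
grip_width: 0.0425
finger_force: 0.0
```

```bash
cat > /tmp/chk.py <<'E'
from h import *
import sys
rel(); e=grab('scene'); C=cloud(e)*1000
th=np.radians(106.3); x=np.array([np.cos(th),np.sin(th)]); y=np.array([-x[1],x[0]])
q=(C[...,:2]-[570.9,219.9]); Q=np.stack([q@x,q@y,C[...,2]],-1)
def rep(nm,m):
    P=Q[m]; c=np.linalg.lstsq(np.c_[P[:,:2],np.ones(len(P))],P[:,2],rcond=None)[0]
    print(nm,len(P),'med',np.median(P,0).round(1),'mean z',P[:,2].mean().round(2),'slopes',c.round(3))
Z=Q[...,2]
rep('shoulder',(abs(Q[...,1])<12)&(Q[...,0]<-12)&(Q[...,0]>-26)&(Z>5)&(Z<60))
rep('plate',(abs(Q[...,1])>22)&(abs(Q[...,1])<42)&(abs(Q[...,0])<45)&(Z>28)&(Z<40))
rep('plate-x',(abs(Q[...,1])<38)&(Q[...,0]<-35)&(Q[...,0]>-47)&(Z>28)&(Z<40))
a=cv2.resize(e['image'][215:345,260:400][...,::-1],None,fx=4.6,fy=4.6,interpolation=cv2.INTER_CUBIC);cv2.imwrite('pics/%s.png'%sys.argv[1],a)
E
PYTHONPATH=. python3 /tmp/chk.py c5
```

```text
Traceback (most recent call last):
  File "h.py", line 1, in <module>
    import numpy as np, cv2
ModuleNotFoundError: No module named 'cv2'
```

```bash
mv /tmp/chk.py chk.py; python3 chk.py c5
```

```text
t 12.7 hx,hy,z 10.19 0.05 44.84 yaw 106.29 zax [-0. -0.] Fh -0.4 0.5 -0.0 T -0.01 -0.03 0.04
shoulder 75 med [-18.7   0.4  33.6] mean z 33.63 slopes [-3.4000e-02  5.0000e-03  3.2994e+01]
plate 665 med [-8.1 27.2 33.7] mean z 33.66 slopes [-5.0000e-03 -2.0000e-03  3.3648e+01]
plate-x 223 med [-41.3   1.   33.8] mean z 33.83 slopes [0.0000e+00 4.0000e-03 3.3853e+01]
```

View pics/c5.png

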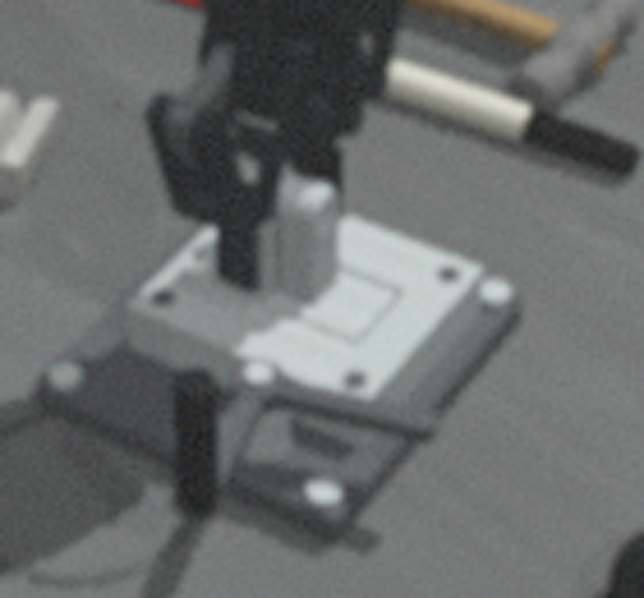

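The foot is flush: the shoulder reads z 33.6 against 33.7 for the plate, and the image shows only a thin seam round it at (355,305). The keeper is still open, with its pin at (195,445). I rise and go above the pin.

>>> {"api": "send_rows", "payload": {"steps": [[[0,0,-0.5],0],[[0,0,-0.95],0],[[0,0,-0.95],0],[[0,0,-0.95],0],[[0,0,-0.95],0],[[0,0,-0.95],0],[[0,0,0],0]]}}

```text
time: 13.33
eef_pos: [0.5706, 0.2307, 0.1556]
ee_rot: [0.002, 0.6, 0.8, 0.004]
wrist_force: [0.3, 0.8, 0.0]
grip_width: 0.0425
finger_force: 0.0
```

>>> {"api": "send_rows", "payload": {"steps": [[[-0.337,-0.976,0],0],[[-0.337,-0.976,0],0],[[-0.337,-0.976,0],0],[[-0.337,-0.976,0],0],[[-0.337,-0.976,0],0],[[-0.337,-0.976,0],0],[[0,0,0],0],[[0,0,0],0]]}}

```text
time: 14.0
eef_pos: [0.4662, 0.1575, 0.1502]
ee_rot: [-0.0, 0.6, 0.8, 0.0]
wrist_force: [0.0, 0.6, 1.1]
grip_width: 0.0426
finger_force: 0.0
```

```bash
python3 - <<'E'
from h import *
d=grab('top'); e=grab('scene'); g=e['image'].max(2)
# dark pin in scene: expected top
for p in ([.4667,.1582,.0965],[.4667,.1582,.06]): print(proj(e,[p]).round(1))
C=cloud(e); m=(C[...,0]>.435)&(C[...,0]<.50)&(C[...,1]>.125)&(C[...,1]<.19)&(C[...,2]>.055)&(C[...,2]<.105)
print(m.sum(),C[m].mean(0).round(4),C[m].min(0).round(3),C[m].max(0).round(3))
u,v=proj(e,[[.4667,.1582,.08]])[0].astype(int)
o,r=rays(e,[[u,v]]);print(u,v,g[v-2:v+3:2,u-9:u+10])
st([467,158,62],106.3)
E
```

```text
[[301.5 296.4]]
[[302.  314.7]]
246 [0.4636 0.1529 0.0792] [0.458 0.148 0.055] [0.473 0.161 0.098]
301 304 [[115 108 116 112 107  92  66  46  42  48  47  45  57  46  52  62  73  77
   89]
 [115 114 114 114 111  98  73  45  49  40  49  40  46  47  49  68  90  96
  105]
 [117 111 114 114 110  96  74  50  45  43  45  46  49  46  62  89 108 119
  116]]
t 14.1 tcp mm [467.6 158.3 150.4] yawx 106.29 zax [ 0.001  0.001 -1.   ] F [-0.2 -0.5 -1.1] T [ 0.01 -0.03  0.07] w 42.5 ff 0.0 q6 1.61
delta tool (full scales) [-0.006 -0.041  4.417]
roll needed (fs) -0.0001
```

The pin is confirmed at about (0.467, 0.157). I descend and pinch it.

>>> {"api": "send_rows", "payload": {"steps": [[[0,0,0.9],0],[[0,0,0.9],0],[[0,0,0.9],0],[[0,0,0.9],0],[[0,0,0.5],0],[[0,0,0.3],0],[[0,0,0],0]]}}

```text
time: 14.68
eef_pos: [0.4664, 0.158, 0.0608]
ee_rot: [-0.001, 0.6, 0.8, -0.001]
wrist_force: [0.4, -0.3, -0.6]
grip_width: 0.0427
finger_force: 0.0
```

>>> {"api": "send_rows", "payload": {"steps": [[[0,0,0],0],[[0,0,0],0],[[0,0,0],0],[[0,0,0],0],[[0,0,0],0],[[0,0,0],0]], "grip": 0.0, "force": 25}}

```text
time: 15.18
eef_pos: [0.4648, 0.1569, 0.0628]
ee_rot: [-0.001, 0.6, 0.8, -0.002]
wrist_force: [-6.1, -2.1, 5.1]
grip_width: 0.013
finger_force: 24.3
```

```bash
python3 - <<'E'
from h import *
st(None,106.3)
s=ctrl.get_state(); R=Rn.from_quat(np.roll(s['ee_rot'],-1)).as_matrix()
p0=s['eef_pos'][:2]*1000; P=np.array([518,185.5]); r=p0-P; a0=np.degrees(np.arctan2(r[1],r[0]))%360; print('r',np.hypot(*r),'ang',a0, 'keeper rad',np.radians(a0-196.3))
pr=r/np.hypot(*r)*60; P=p0-pr
a=np.radians(np.linspace(a0,289,11)); pts=P+60*np.c_[np.cos(a),np.sin(a)]
d=np.diff(pts,axis=0); print((np.c_[d,0*d[:,0]]@R/20).round(3).tolist(), pts[-1])
E
```

```text
t 15.18 tcp mm [464.8 156.9  62.8] yawx 106.28 zax [-0.003 -0.002 -1.   ] F [-6.1 -2.1  5.1] T [-0.61  1.16 -0.01] w 13.0 ff 24.3 q6 1.61
roll needed (fs) -0.0001
r 60.38259379524908 ang 208.2508869832128 keeper rad 0.2085823263907956
[[-0.406, 0.117, -0.0], [-0.386, 0.172, -0.0], [-0.358, 0.225, -0.001], [-0.322, 0.273, -0.001], [-0.281, 0.315, -0.001], [-0.234, 0.352, -0.001], [-0.182, 0.381, -0.001], [-0.127, 0.403, -0.001], [-0.069, 0.417, -0.001], [-0.01, 0.422, -0.002]] [537.19706874 128.58779108]
```

>>> {"api": "send_rows", "payload": {"steps": [[[-0.406,0.117,0],0],[[-0.386,0.172,0],0],[[-0.358,0.225,0],0],[[-0.322,0.273,0],0],[[-0.281,0.315,0],0],[[0,0,0],0]]}}

```text
time: 15.68
eef_pos: [0.4962, 0.1269, 0.0628]
ee_rot: [0.001, 0.6, 0.8, -0.004]
wrist_force: [-5.7, -9.3, 7.2]
grip_width: 0.0132
finger_force: 24.8
```

```bash
python3 -c "
from h import *
st([494.5,130,62],106.3)
p=ctrl.get_state()['eef_pos'][:2]*1000-[517.6,185.3];print(np.hypot(*p),np.radians(np.degrees(np.arctan2(p[1],p[0]))%360-196.3))"
```

```text
t 15.68 tcp mm [496.2 126.9  62.8] yawx 106.2 zax [-0.004 -0.007 -1.   ] F [-5.7 -9.3  7.2] T [-1.83  1.13  0.21] w 13.2 ff 24.8 q6 1.54
delta tool (full scales) [ 0.172 -0.039  0.04 ]
roll needed (fs) -0.0006
62.17685496439785 0.935232711833117
```

>>> {"api": "send_rows", "payload": {"steps": [[[-0.19,0.38,0],0],[[-0.14,0.4,0],0],[[-0.11,0.403,0],0],[[-0.06,0.417,0],0],[[0,0.35,0],0],[[0,0,0],0]]}}

```text
time: 16.18
eef_pos: [0.5342, 0.127, 0.0626]
ee_rot: [-0.0, 0.601, 0.799, -0.006]
wrist_force: [-11.7, -11.9, 9.9]
grip_width: 0.0134
finger_force: 26.2
```

```bash
python3 -c "
from h import *
st([535,128,62],106.3)
p=ctrl.get_state()['eef_pos'][:2]*1000-[517.6,185.3];print(np.hypot(*p),np.radians(np.degrees(np.arctan2(p[1],p[0]))%360-196.3))"
```

```text
t 16.18 tcp mm [534.2 127.   62.6] yawx 106.15 zax [-0.008 -0.009 -1.   ] F [-11.7 -11.9   9.9] T [-2.46  1.95  0.09] w 13.4 ff 26.2 q6 1.53
delta tool (full scales) [0.037 0.051 0.029]
roll needed (fs) -0.0009
60.6180820805457 1.564328902240243
```

>>> {"api": "send_rows", "payload": {"steps": [[[0.05,0.06,0],0],[[0.05,0.0,0],0],[[0,0,0],0]]}}

```text
time: 16.43
eef_pos: [0.5343, 0.127, 0.0626]
ee_rot: [0.001, 0.601, 0.799, -0.008]
wrist_force: [-11.0, -18.8, 10.6]
grip_width: 0.0133
finger_force: 26.4
```

>>> {"api": "send_rows", "payload": {"steps": [[[0,0,0],0],[[0,0,0],0],[[0,0,0],0],[[0,0,0],0],[[0,0,-0.5],0],[[0,0,-0.9],0],[[0,0,-0.9],0],[[0,0,-0.9],0],[[0,0,-0.9],0],[[0,0,-0.9],0]], "grip": 0.45}}

```text
time: 17.27
eef_pos: [0.5389, 0.1345, 0.164]
ee_rot: [0.0, 0.6, 0.8, 0.0]
wrist_force: [0.6, 0.1, 0.7]
grip_width: 0.0385
finger_force: 0.0
```

>>> {"api": "send_rows", "payload": {"steps": [[[0,-0.9,0],0],[[0,-0.9,0],0],[[0,-0.9,0],0],[[0,-0.9,0],0],[[0,-0.9,0],0],[[0,-0.9,0],0],[[0,-0.9,0],0],[[0,-0.9,0],0],[[0,0,0],0],[[0,0,0],0]]}}

```text
time: 18.1
eef_pos: [0.4007, 0.094, 0.1631]
ee_rot: [0.001, 0.6, 0.8, 0.001]
wrist_force: [1.3, 0.2, 0.6]
grip_width: 0.0383
finger_force: 0.0
```

```bash
python3 - <<'E'
from h import *
st()
d=grab('top');e=grab('scene')
a=cv2.resize(d['image'][220:340,280:440][...,::-1],(480,360),interpolation=cv2.INTER_CUBIC);b=cv2.resize(e['image'][225:345,245:405][...,::-1],(480,360),interpolation=cv2.INTER_CUBIC)
cv2.imwrite('pics/c6.png',cv2.resize(np.hstack([a,b]),(800,300)))
C=cloud(e); m=(C[...,2]>.055)&(C[...,2]<.105)&(C[...,0]>.50)&(C[...,0]<.56)&(C[...,1]>.09)&(C[...,1]<.16)
c=C[m].mean(0)[:2]*1000+[3,3.5]; p=c-[517.6,185.3]; print(m.sum(),c,np.hypot(*p),np.radians(np.degrees(np.arctan2(p[1],p[0]))%360-196.3))
E
python3 chk.py c7
```

```text
t 18.1 tcp mm [400.7  94.  163.1] yawx 106.31 zax [ 0.002  0.001 -1.   ] F [1.3 0.2 0.6] T [-0.   -0.03 -0.01] w 38.3 ff 0.0 q6 1.52
228 [534.79751454 128.89600866] 58.96748888117427 1.5822527689128825
t 18.2 hx,hy,z -73.23 197.51 162.92 yaw 106.31 zax [0.002 0.001] Fh -0.7 -1.0 0.5 T 0.0 0.04 -0.01
shoulder 74 med [-21.7   2.3  40.8] mean z 38.9 slopes [ 0.974  0.183 58.866]
plate 419 med [-23.3 -22.4  33.8] mean z 33.82 slopes [-5.0000e-03  0.0000e+00  3.3725e+01]
plate-x 183 med [-40.8   0.9  33.9] mean z 33.92 slopes [-1.00e-03  5.00e-03  3.39e+01]
```

View pics/c6.png

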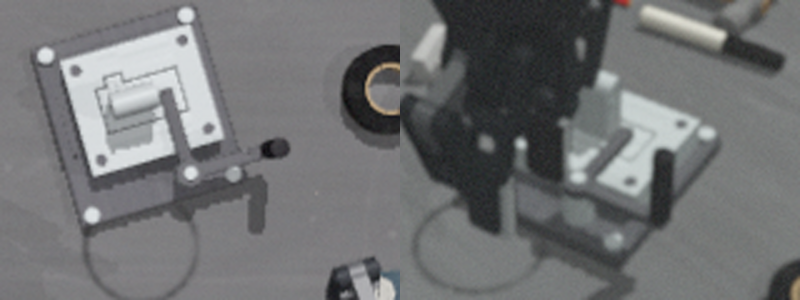

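The keeper bar, from (190,172) to (170,95), lies over the shoulder. The pin, at (275,148), is at about 1.57 rad, the post sits flush, and the arm is clear of everything. I hand in.

```bash
python3 -c "
from h import *
print(ctrl.hand_in())"
```

```text
the job is handed in; nothing more can be done
None
```

The post stands home and flush in the pocket, the keeper is turned to its stop at about 1.57 rad over the foot, the arm is clear, and the job was handed in at about 18 s; `hand_in()` gave no verdict.

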